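Make up the tea caddy and the seasoning caddy

TASK

Make up the two wooden caddies from the stock on the table. The tea kit goes in the caddy with two compartments: the tea box and the honey jar, one in each compartment, either way round. The seasoning kit goes in the caddy with three compartments: the pepper mill in the middle and one slim spice jar in each end compartment; set everything down gently (never let it drop), upright on the compartment floor, and leave the short tin, the mug and the tumbler standing where they are.

Things in the scene. Friction and masses are not known exactly. Their poses are not given: they have to be found in the camera images.
- tea_box: Square upright paper carton, 63 x 63 mm across, 100 mm tall. Origin at the centre of its underside, z up, x and y square to its sides; rigid, about 0.1 kg.
- honey_jar: Round glass jar of honey with a wide flat black cap, 63 mm diameter, 94 mm tall; sides upright all the way up (60 mm below the cap, 63 mm at the cap, which is the top 11 mm). Origin at the centre of its underside, z up. About 0.33 kg.
- spice_jar_a: Slim round spice jar with a green cap, 46 mm diameter, 106 mm tall, sides upright. Origin at the centre of its underside, z up. About 0.1 kg. Does the same duty as the other slim spice jar: either may take either end compartment.
- spice_jar_b: Slim round spice jar with a dark cap, 44 mm diameter, 105 mm tall, sides upright. Origin at the centre of its underside, z up. About 0.1 kg.
- mill_1: Tall turned wooden pepper mill, 170 mm tall, 58 mm diameter at its foot. Its head, about 49 mm diameter, spans heights 123 to 159 mm and can be gripped at about 140 mm; the small metal nut on top is 12 mm wide. Origin at the centre of its underside, z up. About 0.2 kg.
- caddy_two: Wooden caddy fixed on the table with TWO square compartments in a row along its own x axis: outside 183 x 94 mm (plus a 15 mm steel pull on each end), walls 5 mm thick and 36 mm high, divider 30 mm high. Origin at the centre of its underside, z up; compartment floor 6 mm above the origin. Each compartment is 84 x 84 mm inside, centred at x = -44.5 and +44.5 mm, y = 0 in the caddy's frame.
- caddy_three: Wooden caddy fixed on the table with THREE square compartments in a row along its own x axis: outside 242 x 84 mm (plus a 15 mm steel pull on each end), walls 5 mm thick and 36 mm high, dividers 30 mm high. Origin at the centre of its underside, z up; compartment floor 6 mm above the origin. Each compartment is 74 x 74 mm inside, centred at x = -79, 0 and +79 mm, y = 0 in the caddy's frame.
- short_tin: Bystander among the stock: short round food tin, 75 mm diameter, 58 mm tall. Belongs to neither kit. Origin at the centre of its underside.
- mug: Bystander: striped mug, loose, 84 mm diameter with its handle, 124 mm over the handle, 98 mm tall, standing at a corner of the work, nearer the robot than the caddies. Origin at the middle of its extent (handle included), at the underside.
- tumbler: Bystander: clear drinking glass, loose, 82 mm diameter, 92 mm tall, standing at a corner of the work, nearer the robot than the caddies. Origin at the centre of its underside.
Things that resemble listed ones, but are neither listed nor needed, are in the scene too. What is shaped like the spice_jar_a but pink is not meant.

How it is judged:
By the outcome, as a careful person would: the job done as asked, in the order asked, and still so for the second after the job is handed in, with the robot touching nothing.
It also fails if it takes over 102 s, if anything falls off the work surface, if the arm or the gripper's body presses on something with over 40 N, if the wrist force passes 120 N, or if a joint passes its speed limit or range.

ROBOT

A 6-joint arm with a two-finger parallel gripper is mounted at the origin on the work surface; the furniture and walls round the work are solid. World frame = base frame: x ahead of the robot, y to its left, z up, the work surface at z = 0. Lengths are in mm, angles in rad, forces in N, time in s.
With the tool pointing down it reaches from about 400 to 825 mm from the base axis. Payload 7 kg.
Tool frame: the origin (TCP) lies at the very end of the fingers, on their centre line; the grasp point (between the pads) lies 19 mm behind it; z points along the fingers, y is the line along which they close (so a half turn about z gives the same grasp; the last joint's range is limited). The gripper opens to 88 mm and grips with 3 to 60 N. Pads are 19 mm wide; open, the fingers measure 130 mm over their backs; the gripper's body (78 mm by 193 mm) begins 47 mm behind the grasp point.
Start: joints at [-1.052, 0.359, 0.012, 0, -1.224, -0.288], TCP at [154.385, -657.085, 226.561] pointing down, gripper open.
Joint ranges: [-3.07, 3.07], [-1.43, 2.12], [-1.02, 1.25], [-3.03, 1.67], [-3.05, -0], [-3.03, 3.03]. Speed limits (rad/s): [2.39, 2.39, 3.01, 3.14, 3.14, 3.14].

INTERFACE

Orientations are given as a unit quaternion [x, y, z, w].
In Python, from plant import bot gives the robot as it stands. Calls block until the motion is done:
- bot.move_ptp(position, orientation): joint-space move of the TCP to a pose.
- bot.line_to(position, velocity=150, ori=None): straight line of the TCP; ori=None keeps the orientation; velocity is the mean speed in mm/s.
- bot.move_joints(angles): joint-space move.
- bot.move_gripper(opening, force=None): finger opening in mm; force is the grip in N (None keeps the last); returns when the fingers have stopped.
- bot.pause(seconds).
- bot.solve_ik(position, orientation): joint angles nearest the present ones, or None.
- bot.read_state(): the state.
- bot.camera(name): name is "scene" or "top"; returns the picture (420x560x3 uint8, red, green, blue); there is no depth.
- bot.get_calibration(name): a dict with "fx", "fy", "cx", "cy" (pixels), "view" (4x4, takes a point from world to camera coordinates). Camera axes: x right, y up, looking along -z (the intrinsics and any distortion apply to the point x, -y, -z); pixel columns grow to the right and rows downward; lengths in mm; the calibration is good to about 2 mm. A picture is of the moment at which its call begins. get_calibration takes no time and is no camera call.
A pose or a line that the arm cannot do raises bot.Unreachable and nothing moves.
- bot.close_job(): hands the job in; it is judged then, once.
The state is a dict: "t": time; "joint_pos": joint angles; "qvel": joint speeds; "tau": joint torques, N m; "tcp_pos": TCP position; "eef_rot": TCP orientation; "contact_force": force on the tool from outside, world axes, zero at the start; "moment": the same for the moment, N m; "width": finger opening in mm; "finger_force": force on a finger pad.
Only numpy, scipy, OpenCV 4.12 (cv2) and the standard library are available. Lean on these libraries where they do the work, as an engineer would, in place of code of your own. Each camera call takes 0.05 s, during which the arm holds its last target. There are 200 camera calls.

## Working session

There is one attempt and no reset: what is moved stays moved. The work goes in short steps, each a Python script; the robot and the scene stay as the last script left them, time stands still between calls to the robot, and variables do not carry over. Pictures are saved under pics/ and viewed, at most 14 in all, crops included, and the job is handed in when it is done.

```bash
ls; mkdir -p pics
python3 - <<'E'
from plant import bot
import cv2
for n in("scene","top"):
    cv2.imwrite(f"pics/{n}0.png",bot.camera(n)[:,:,::-1]); c=bot.get_calibration(n); print(n,c)
print(bot.read_state())
E
```

```text
pics
scene {'fx': 469.272920921908, 'fy': 469.272920921908, 'cx': 275.78302834097155, 'cy': 205.42575472412423, 'view': array([[ 7.47532607e-01, -6.64224743e-01,  7.01482564e-04,
        -2.79064984e+02],
       [ 3.43132191e-01,  3.87072072e-01,  8.55824462e-01,
        -1.76523907e+02],
       [-5.68731308e-01, -6.39515990e-01,  5.17265887e-01,
        -9.33692288e+02],
       [ 0.00000000e+00,  0.00000000e+00,  0.00000000e+00,
         1.00000000e+00]])}
top {'fx': 428.97601662895596, 'fy': 428.97601662895596, 'cx': 287.77196916044636, 'cy': 208.95263823207904, 'view': array([[-2.30622384e-02, -9.99668611e-01, -1.14368399e-02,
         1.27911411e+01],
       [ 9.97406395e-01, -2.37872254e-02,  6.79312172e-02,
        -3.79684413e+02],
       [-6.81807563e-02, -9.84053130e-03,  9.97624453e-01,
        -1.11051918e+03],
       [ 0.00000000e+00,  0.00000000e+00,  0.00000000e+00,
         1.00000000e+00]])}
{'t': 0.1, 'joint_pos': array([-1.05186813e+00,  3.59349017e-01,  1.11590479e-02, -3.01653619e-04,
       -1.22411437e+00, -2.88118632e-01]), 'qvel': array([ 0.00015563, -0.00250783,  0.00289707,  0.00125985,  0.00145817,
       -0.00048481]), 'tau': array([-1.75230922e-03, -5.84162772e+01,  2.93752116e+01,  7.01553941e+00,
        1.01886241e-02, -8.06606204e-05]), 'tcp_pos': array([ 154.29984607, -656.67785606,  225.69952366]), 'eef_rot': array([-1.15097741e-01,  9.93353875e-01,  7.49130579e-04, -1.65643759e-04]), 'contact_force': array([ 0.23863477, -0.22317299,  0.30769065]), 'moment': array([-0.01991571, -0.03945342, -0.02871623]), 'finger_force': 0.0, 'width': 87.41660816222758}
```

View pics/scene0.png

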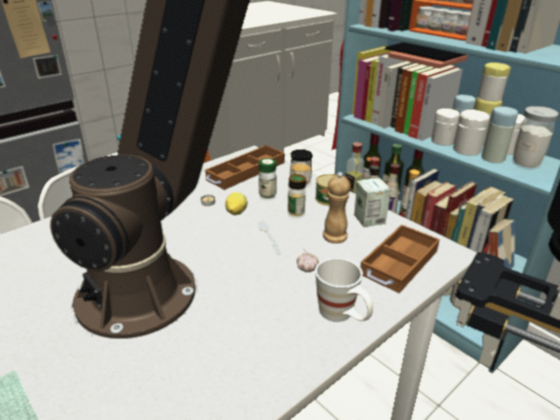

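View pics/top0.png

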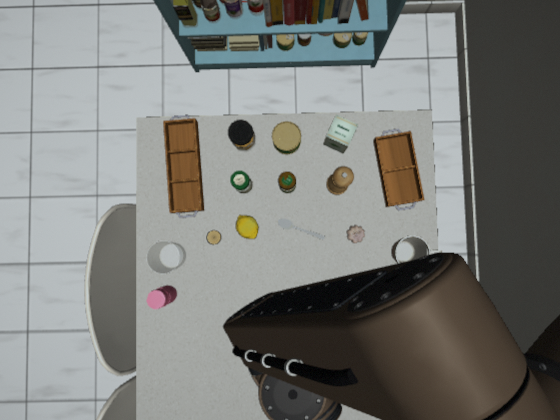

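```bash
cat > h.py <<'E'
import numpy as np, cv2
from plant import bot
def ray(n,uv):
    c=bot.get_calibration(n); V=c["view"]; R=V[:3,:3]
    d=R.T@np.array([(uv[0]-c["cx"])/c["fx"],-(uv[1]-c["cy"])/c["fy"],-1.])
    return -R.T@V[:3,3],d
def onz(n,uv,z):
    o,d=ray(n,uv); return o+d*(z-o[2])/d[2]
def proj(n,p):
    c=bot.get_calibration(n); V=c["view"]; q=V[:3,:3]@np.asarray(p,float)+V[:3,3]
    return np.array([c["cx"]+c["fx"]*q[0]/-q[2], c["cy"]+c["fy"]*-q[1]/-q[2]])
def two(a,b):  # nearest point of top/scene rays, and gap
    o1,d1=ray("top",a);o2,d2=ray("scene",b)
    s=np.linalg.lstsq(np.c_[d1,-d2],o2-o1,rcond=None)[0]
    p,q=o1+d1*s[0],o2+d2*s[1]; return (p+q)/2,np.linalg.norm(p-q)
E
python3 - <<'E'
import cv2
t=cv2.imread("pics/top0.png");s=cv2.imread("pics/scene0.png")
cv2.imwrite("pics/topc.png",cv2.resize(t[108:308,135:445],None,fx=2.5,fy=2.5,interpolation=cv2.INTER_CUBIC))
cv2.imwrite("pics/scenec.png",cv2.resize(s[140:330,195:450],None,fx=3,fy=3,interpolation=cv2.INTER_CUBIC))
E
```

```text
(no output)
```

View pics/topc.png

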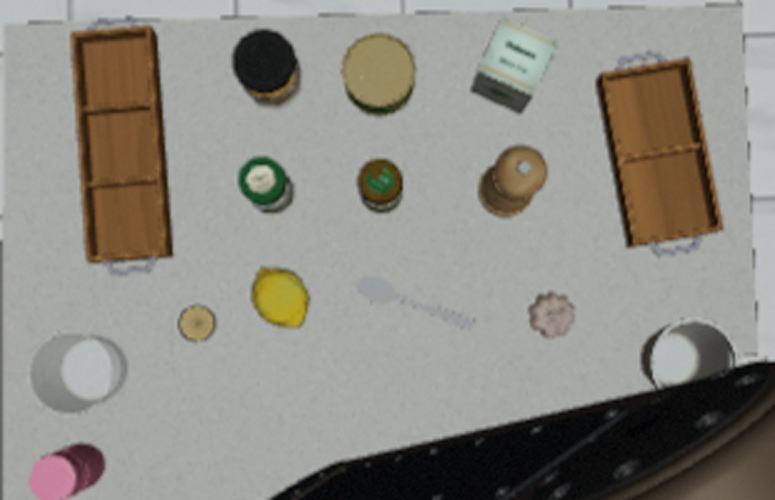

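View pics/scenec.png

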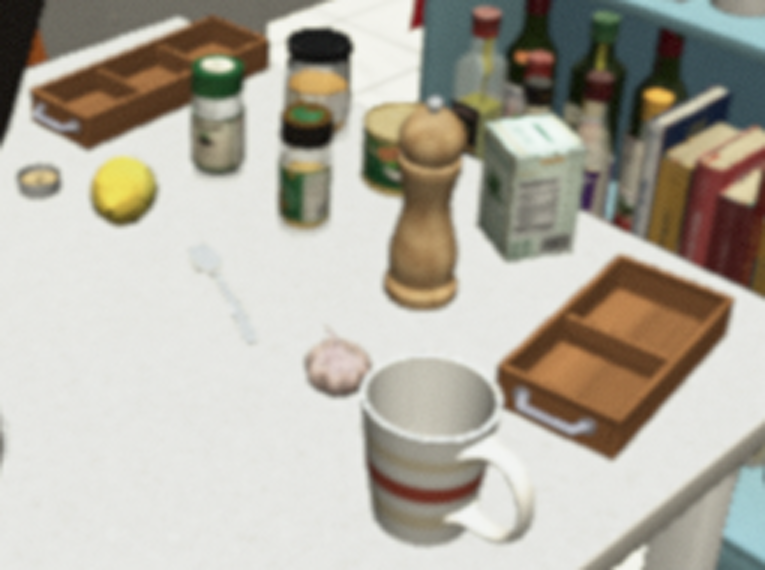

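Run:
```python
from h import *
t=cv2.imread("pics/top0.png"); hsv=cv2.cvtColor(t,cv2.COLOR_BGR2HSV)
g=cv2.resize(t,None,fx=4,fy=4,interpolation=cv2.INTER_CUBIC)
H=cv2.cvtColor(g,cv2.COLOR_BGR2HSV)
def cc(x,y): return (np.array([x,y])+.5)/2.5-.5+[135,108]
def mask(lo,hi,box,name):  # box in orig px x0,y0,x1,y1
    m=cv2.inRange(H,lo,hi); k=np.zeros_like(m); x0,y0,x1,y1=[4*v for v in box]; k[y0:y1,x0:x1]=255; m&=k
    m=cv2.morphologyEx(m,cv2.MORPH_CLOSE,np.ones((9,9)))
    c=max(cv2.findContours(m,0,1)[0],key=cv2.contourArea); return c
def P(u): return (np.array(u)+.5)/4-.5
for n,lo,hi,box,z in [("honey",(0,0,0),(180,255,60),(225,115,260,152),94),
    ("green",(50,120,30),(90,255,255),(225,165,256,196),106)]:
    c=mask(lo,hi,box,n); (x,y),r=cv2.minEnclosingCircle(cv2.convexHull(c)); p=P((x,y)); q=onz("top",p,z); q2=onz("top",p+[r/4,0],z)
    print(n,p,r/4,q.round(1),"diam",2*np.linalg.norm(q2-q))
for n,(x,y),z in [("honey",(265,61),94),("a",(263,180),106),("b",(380,181),105),("mill",(524,169),170),("tin",(378,69),58)]:
    print(n,"eye",onz("top",cc(x,y),z).round(1))
def quad(n,cs,z):
    w=np.array([onz("top",c,z)[:2] for c in cs]); e=np.roll(w,-1,0)-w
    print(n,"centre",w.mean(0).round(1),"sides",np.linalg.norm(e,axis=1).round(1),"ang",np.degrees(np.arctan2(e[:,1],e[:,0])).round(1))
for n,box in [("c3",(155,110,212,220)),("c2",(370,125,428,212))]:
    c=mask((4,90,40),(18,255,255),box,n); R=cv2.minAreaRect(c); quad(n,[P(v) for v in cv2.boxPoints(R)],36)
quad("c3e",[cc(*v) for v in [(72,32),(153,27),(171,257),(88,262)]],36)
quad("c2e",[cc(*v) for v in [(600,75),(690,60),(721,230),(629,246)]],36)
quad("tea",[cc(*v) for v in [(508,21),(557,43),(533,95),(482,70)]],100)
# two-view checks: crop scene /3
sc=lambda x,y:(np.array([x,y])+.5)/3-.5+[195,140]
for n,a,b in [("mill",(524,169),(436,102)),("green",(263,180),(218,66)),("b",(380,181),(308,113)),("honey",(265,61),(320,43))]:
    p,gap=two(cc(*a),sc(*b)); print(n,p.round(1),gap.round(1))
```

```text
honey [240.34796143 132.47639465] 12.805408477783203 [565.9 115.5  94. ] diam 63.136479726809554
green [239.625 179.875] 9.178804397583008 [446.7 117.6 106. ] diam 44.40045969065956
honey eye [566.8 114.6  94. ]
a eye [447.1 117.  106. ]
b eye [443.5   4.  105. ]
mill eye [ 442.3 -127.2  170. ]
tin eye [564.7   3.9  58. ]
c3 centre [499.1 272.5] sides [ 89.6 242.5  88.3 242.7] ang [ -87.2 -176.3   92.9    4. ]
c2 centre [ 476.2 -283.4] sides [ 99.6 183.   98.4 182.9] ang [ -80.6 -171.9   99.4    8.5]
c3e centre [498.5 272.2] sides [ 84.9 241.6  85.7 241.5] ang [ -87.9 -176.1   92.1    3.7]
c2e centre [ 475.6 -284.1] sides [ 94.5 179.   95.6 179.6] ang [ -81.9 -172.3   98.5    7.4]
tea centre [ 562.6 -135.5] sides [52.5 56.7 55.4 55. ] ang [-116.1  153.7   62.   -29.2]
mill [ 443.7 -128.5  166.7] 2.4
green [447.4 116.8 105.7] 0.7
b [444.2   3.2 105.9] 2.2
honey [567.9 114.7  90.9] 1.0
```

Run:
```python
import cv2,numpy as np
t=cv2.imread("pics/top0.png");s=cv2.imread("pics/scene0.png")
a=cv2.resize(t[110:158,318:366],None,fx=8,fy=8,interpolation=cv2.INTER_CUBIC)
b=cv2.resize(s[172:230,348:396],None,fx=8,fy=8,interpolation=cv2.INTER_CUBIC)
a=cv2.copyMakeBorder(a,0,b.shape[0]-a.shape[0],0,0,0)
cv2.imwrite("pics/tea.png",np.hstack([a,b]))
```

```text
(no output)
```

View pics/tea.png

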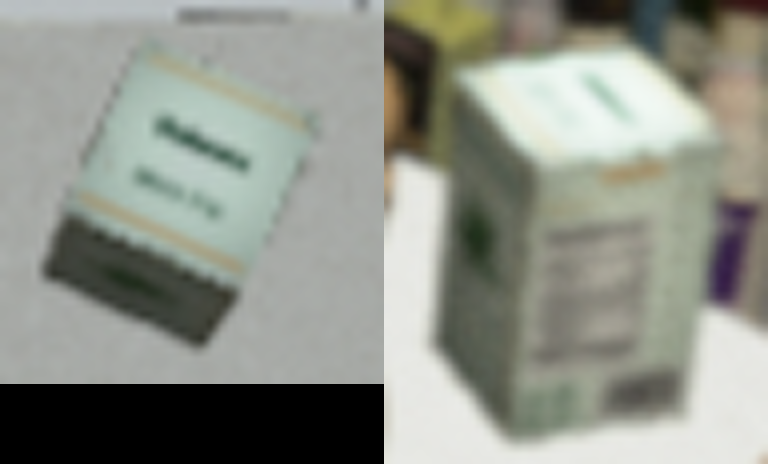

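Run:
```python
from h import *
def quad(n,cam,cs,z):
    w=np.array([onz(cam,c,z)[:2] for c in cs]); e=np.roll(w,-1,0)-w
    print(n,"centre",w.mean(0).round(1),"sides",np.linalg.norm(e,axis=1).round(1),"ang",np.degrees(np.arctan2(e[:,1],e[:,0])).round(1))
f=lambda x,y,o:(np.array([x,y])+.5)/8-.5+o
quad("tea top","top",[f(x,y,[318,110]) for x,y in [(146,38),(322,112),(242,284),(64,212)]],100)
quad("tea bottom edge","top",[f(x,y,[318,110]) for x,y in [(42,274),(202,348)]],0)
quad("tea sc","scene",[f(x,y,[348,172]) for x,y in [(71,72),(240,48),(335,138),(155,165)]],100)
# IK: tool down, closing axis y at yaw
from scipy.spatial.transform import Rotation as R
def q(a): # tool z down, tool y along world angle a
    y=np.array([np.cos(a),np.sin(a),0]); z=np.array([0,0,-1.]); return R.from_matrix(np.c_[np.cross(y,z),y,z]).as_quat()
print(q(np.pi/2), bot.read_state()["eef_rot"])
for p,a in [((563,-136,60),65),((567,115,42),90),((447,117,62),90),((443,4,62),90),((442,-128,121),90),((578,278,66),94),((420,267,66),94),((520,-290,66),98),((432,-277,66),98)]:
    for z in(p[2],260):
        print(p,z,[None if (s:=bot.solve_ik([p[0],p[1],z],q(np.radians(a+k)))) is None else np.round(s,2).tolist() for k in(0,180)])
```

```text
tea top centre [ 564.7 -133.3] sides [58.3 58.7 58.5 59.6] ang [-114.7  153.6   66.2  -26.5]
tea bottom edge centre [ 539.9 -120. ] sides [58.8 58.8] ang [-116.6   63.4]
tea sc centre [ 560.9 -134.8] sides [56.1 59.  57.6 59. ] ang [ -25.5 -114.6  154.6   64. ]
[3.061617e-17 1.000000e+00 0.000000e+00 0.000000e+00] [-1.15097741e-01  9.93353875e-01  7.49130579e-04 -1.65643759e-04]
(563, -136, 60) 60 [[0.1, 0.36, -0.41, 0.0, -0.8, -2.11], [0.1, 0.36, -0.41, 0.0, -0.8, 1.03]]
(563, -136, 60) 260 [[0.1, 0.18, -0.15, 0.0, -1.24, -2.11], [0.1, 0.18, -0.15, 0.0, -1.24, 1.03]]
(567, 115, 42) 42 [[0.54, 0.39, -0.42, 0.0, -0.76, -2.11], [0.54, 0.39, -0.42, 0.0, -0.76, 1.03]]
(567, 115, 42) 260 [[0.54, 0.18, -0.15, 0.0, -1.24, -2.11], [0.54, 0.18, -0.15, 0.0, -1.24, 1.03]]
(447, 117, 62) 62 [[0.68, 0.19, -0.66, -0.0, -0.72, -2.25], [0.68, 0.19, -0.66, 0.0, -0.72, 0.89]]
(447, 117, 62) 260 [[0.68, -0.02, -0.38, 0.0, -1.21, -2.25], [0.68, -0.02, -0.38, 0.0, -1.21, 0.89]]
(443, 4, 62) 62 [[0.46, 0.16, -0.7, -0.0, -0.71, -2.03], [0.46, 0.16, -0.7, 0.0, -0.71, 1.11]]
(443, 4, 62) 260 [[0.46, -0.06, -
[... 368 characters left out ...]
(578, 278, 66) 260 [[0.75, 0.29, -0.02, 0.0, -1.27, -2.25], [0.75, 0.29, -0.02, 0.0, -1.27, 0.89]]
(420, 267, 66) 66 [[0.96, 0.24, -0.58, -0.0, -0.75, -2.46], [0.96, 0.24, -0.58, 0.0, -0.75, 0.68]]
(420, 267, 66) 260 [[0.96, 0.04, -0.32, 0.0, -1.21, -2.46], [0.96, 0.04, -0.32, 0.0, -1.21, 0.68]]
(520, -290, 66) 66 [[-0.18, 0.38, -0.36, 0.0, -0.83, -1.25], [-0.18, 0.38, -0.36, 0.0, -0.83, 1.89]]
(520, -290, 66) 260 [[-0.18, 0.21, -0.12, 0.0, -1.24, -1.25], [-0.18, 0.21, -0.12, 0.0, -1.24, 1.89]]
(432, -277, 66) 66 [[-0.19, 0.26, -0.55, 0.0, -0.76, -1.24], [-0.19, 0.26, -0.55, 0.0, -0.76, 1.9]]
(432, -277, 66) 260 [[-0.19, 0.07, -0.29, 0.0, -1.22, -1.24], [-0.19, 0.07, -0.29, 0.0, -1.22, 1.9]]
```

```bash
cat >> h.py <<'E'
from scipy.spatial.transform import Rotation as Rot
def down(deg):
    a=np.radians(deg); y=np.array([np.cos(a),np.sin(a),0]); z=np.array([0,0,-1.])
    return Rot.from_matrix(np.c_[np.cross(y,z),y,z]).as_quat()
def fz(): 
    bot.pause(.05); return bot.read_state()["contact_force"][2]
def comp(c,deg,off): a=np.radians(deg); return np.array(c)+off*np.array([np.cos(a),np.sin(a)])
C2,A2,C3,A3=(475.9,-283.7),8.0,(498.8,272.3),3.9
def pick(xy,deg,zg,w,force,lift):
    bot.move_gripper(88)
    bot.move_ptp([*xy,max(zg+60,230)],down(deg))
    bot.line_to([*xy,zg+25],250); bot.line_to([*xy,zg],60)
    bot.move_gripper(max(w-12,0),force); s=bot.read_state()
    print("grip",s["width"],s["finger_force"],s["tcp_pos"].round(1))
    bot.line_to([*xy,zg+20],80); bot.line_to([*xy,zg+lift],250)
    s=bot.read_state(); print("held",s["width"],s["finger_force"],s["contact_force"].round(1),s["t"])
    return s["width"]
def place(xy,deg,zg,lift):
    bot.move_ptp([*xy,zg+lift],down(deg))
    bot.line_to([*xy,zg+40],220); bot.line_to([*xy,zg+12],60); bot.pause(.2)
    f0=fz(); z=zg+12
    while z>zg+1:
        z-=1; bot.line_to([*xy,z],20); f=fz()
        if f-f0>2.5: break
    s=bot.read_state(); print("touch z",z-zg,f-f0,s["tcp_pos"].round(1),s["t"])
    bot.move_gripper(min(s["width"]+6,88)); bot.move_gripper(88)
    bot.line_to([*xy,zg+50],150); bot.line_to([*xy,max(zg+80,230)],300)
def snap(n,name): cv2.imwrite(f"pics/{name}.png",bot.camera(n)[:,:,::-1])
E
python3 - <<'E'
from h import *
w=pick((563.5,-134),64.5,62,63,15,170); print(w)
assert w>55
place(comp(C2,A2,44.5),98,62,170)
snap("scene","s1");snap("top","t1")
a=cv2.imread("pics/s1.png");b=cv2.imread("pics/t1.png")
cv2.imwrite("pics/v1.png",cv2.resize(np.hstack([a[130:330,190:470],b[100:300,130:450]]),None,fx=1.3,fy=1.3))
print(bot.read_state()["t"])
E
```

```text
grip 63.381513071550394 14.956595599651337 [ 563.6 -134.    62.2]
held 63.49152950336205 14.95439663529396 [-0.5 -0.  -2.1] 5.65
63.49152950336205
touch z 5 8.834951383708521 [ 520.1 -277.4   68. ] 10.1833
12.25
```

View pics/v1.png

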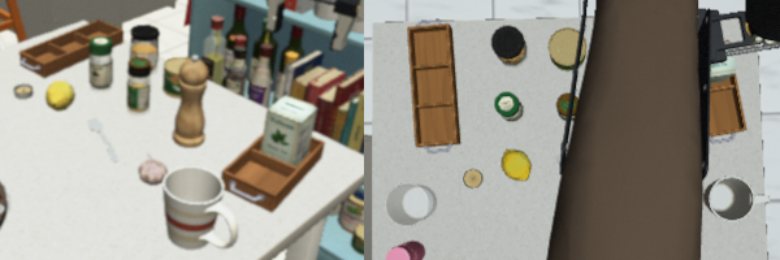

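The tea box stands upright in the far compartment of the two-caddy. Honey jar and the two spice jars next.

Run:
```python
from h import *
def go(xy,d,zg,w,f,lift,to,d2):
    r=pick(xy,d,zg,w,f,lift)
    if abs(r-w)>5: print("bad",r); raise SystemExit
    place(to,d2,zg,lift)
go((566.9,115),115,42,60,25,190,comp(C2,A2,-44.5),98)
go((447.2,117.2),90,66,46,15,170,comp(C3,A3,79),93.9)
go((443.8,3.8),20,66,44,15,170,comp(C3,A3,-79),93.9)
bot.move_ptp([442.8,-127.8,260],down(90))
snap("scene","s2");snap("top","t2")
a=cv2.imread("pics/s2.png");b=cv2.imread("pics/t2.png")
cv2.imwrite("pics/v2.png",cv2.resize(np.hstack([a[130:330,190:470],b[100:300,130:450]]),None,fx=1.3,fy=1.3))
print(bot.read_state()["t"])
```

```text
grip 62.33870090228034 24.979057364539585 [567.  115.2  42.1]
held 62.1278892234576 24.98267244482122 [-0.6 -0.1 -4.7] 17.0833
touch z 5 12.968255083281402 [ 432.2 -289.9   48. ] 22.4583
grip 45.07346009262901 14.951981739141047 [447.3 117.3  66.1]
held 45.32983090004592 14.948618849739432 [-0.2  0.3 -2. ] 29.4167
touch z 5 5.5452750344120165 [578.1 278.1  71.8] 33.9667Traceback (most recent call last):
  File "<stdin>", line 8, in <module>
  File "<stdin>", line 3, in go
  File "h.py", line 26, in pick
    bot.move_ptp([*xy,max(zg+60,230)],down(deg))
    ~~~~~~~~~~~~^^^^^^^^^^^^^^^^^^^^^^^^^^^^^^^^
plant.Unreachable: the arm cannot take that pose within its joint ranges
```

Run:
```python
from h import *
print(bot.read_state()["joint_pos"].round(2))
for d in (20,200): print(d,bot.solve_ik([443.8,3.8,230],down(d)))
for d in (93.9,273.9):print(d,bot.solve_ik([420,267,230],down(d)))
snap("scene","s2");snap("top","t2")
a=cv2.imread("pics/s2.png");b=cv2.imread("pics/t2.png")
cv2.imwrite("pics/v2.png",cv2.resize(np.hstack([a[130:330,190:470],b[100:300,130:450]]),None,fx=1.3,fy=1.3))
```

```text
[ 0.75  0.3  -0.07 -0.   -1.21 -2.25]
20 None
200 [ 0.45544973 -0.03617216 -0.46309923  0.         -1.14386926 -0.10638388]
93.9 [ 0.96189233  0.06140173 -0.363772    0.         -1.1456226  -2.46462082]
273.9 [ 0.96189233  0.06140173 -0.363772    0.         -1.1456226   0.67697184]
```

View pics/v2.png

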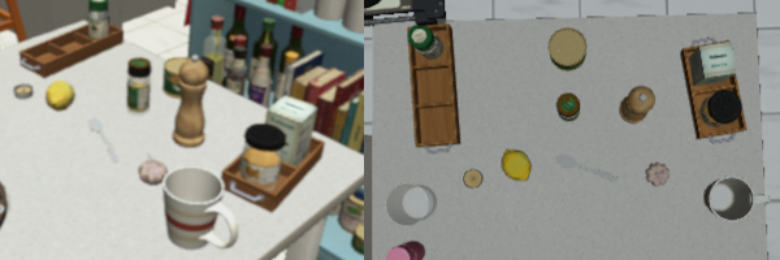

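Tea box, honey and green jar are seated. Now the dark-cap jar with the flipped wrist, then the mill.

Run:
```python
from h import *
def go(xy,d,zg,w,f,lift,to,d2):
    r=pick(xy,d,zg,w,f,lift)
    if abs(r-w)>5: print("bad",r); raise SystemExit
    place(to,d2,zg,lift)
go((443.8,3.8),200,66,44,15,170,comp(C3,A3,-79),273.9)
go((442.8,-127.8),270,121,49,20,150,comp(C3,A3,0),273.9)
bot.move_ptp([442.8,-127.8,260],down(270))
snap("scene","s3");a=cv2.imread("pics/s3.png")
bot.move_ptp([155,-650,260],down(270)); snap("top","t3");b=cv2.imread("pics/t3.png")
cv2.imwrite("pics/v3.png",cv2.resize(np.hstack([a[130:330,190:470],b[100:300,130:450]]),None,fx=1.3,fy=1.3))
print(bot.read_state()["t"])
```

```text
grip 43.66430964911257 14.999749069611426 [443.8   3.8  66. ]
held 43.51134712527792 14.99961145065754 [-0.1 -0.3 -1.4] 41.7417
touch z 5 9.096031824149655 [420.5 267.1  72. ] 46.4833
grip 47.65561788128332 19.999702198329032 [ 442.8 -127.9  121.1]
held 47.79169596371896 19.99972511890519 [-0.8  1.  -2.6] 53.225
touch z 5 7.242131974929707 [499.4 272.6 127.1] 58.3417
64.05
```

View pics/v3.png

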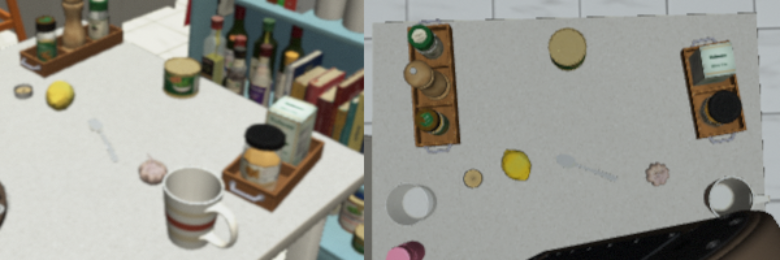

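Both views show all five items upright in their compartments, with the tin, mug and tumbler where they started.

```bash
python3 -c "
from plant import bot
print(bot.close_job())"
```

```text
the job is handed in; nothing more can be done
None
```

The job is handed in at about 64 s: the tea box and honey jar are in the two-compartment caddy, the pepper mill is in the middle of the three-compartment caddy with a spice jar at each end, and the tin, mug and tumbler were left alone.

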